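# Feed the label printer from under its push-latch cover

### The job

On the label printer, push the cover down to unlatch it and let it spring fully open, then press the feed key underneath all the way in and let it come back up. Finally push the cover down again until it latches shut, flush with the printer, and take the hand away. Only touch and press: leave the bottle, the jar and the label roll where they stand.

Things in the scene. Friction and masses are not known exactly. Their poses are not given: they have to be found in the camera images.
- printer: White label printer, fixed. Origin on the counter; +x to its back. Spans x -130 (front) to 110, y +-110 mm. Rim round the cover 95 mm above the counter; hump behind it (x +42 to +110) 105 mm high. Bay under the cover: open for x -102 to +42, y +-76 mm, floor 50 mm high. The cover has a push-push latch: push in past flush and let go: it pops open; again: it latches. Push steadily: slams can jam it
- cover (a joint): Angle of the grey cover (140 mm hinge to free front edge, 146 wide, 6 thick), rad: 0 to 0.01 latched flush (readings noisy by 0.01); grows as the front edge rises; 1.25 fully open. From shut, push to below -0.06 (hard stop at -0.075) and let go: it springs open in about 2 s. From open, push down to below -0.06 and let go: it returns to 0, latched. It latches only after having opened past 0.3.
- cover_pad (a point): Middle of the thin dark touch pad (22 x 60 mm) on the cover's outer face, 115 mm from the hinge, 25 mm from the free front edge; 95 mm above the counter when shut; moves with the cover (its -x runs from hinge to free edge, z out of the face). At the stop it is 8.5 mm below flush. The spring pushes back with 1 to 3 N here, 2 N more per 0.1 m/s. Open, the free edge is 225 mm above the counter.
- hinge_mid (a point): Middle of the cover's hinge line, fixed on the printer at x = +40 mm, 92 mm above the counter. The hinge runs along the printer's y axis; the cover lies on its -x (front) side and when open stands 18 degrees short of upright, leaning to the front: its outer face then looks to the printer's back, so it is closed by reaching over it and bringing it forward and down.
- feed_key (a joint): Travel of the feed key, m: 0 up, 0.006 fully in (down). It springs back up. About 1.2 N starts it and 4 N holds it fully in.
- feed_key_top (a point): Middle of the top of the round black feed key (24 mm diameter, on a 40 mm grey collar) in the bay under the cover, 105 mm in front of the hinge line (x -65, y 0 mm on the printer), 77 mm above the counter; pressed straight down. Room round its centre: 37 mm to the front wall, 76 mm to the side walls.
- dropper_mid (a point): Middle of a loose amber dropper bottle with black bulb, 33 mm diameter, 106 mm tall, standing on the counter beside the printer; this point is 50 mm above its foot. Bystander.
- jar_mid (a point): Middle of a loose white jar, 54 mm diameter, 55 mm tall, standing on the counter beside the printer. Bystander.
- roll_mid (a point): Middle of a loose roll of paper labels, 72 mm diameter, 40 mm tall, lying flat on the counter beside the printer. Bystander.

How it is judged:
By the outcome, as a careful person would: the job done as asked, in the order asked, and still so for the second after the job is handed in, with the robot touching nothing.
It also fails if it takes over 58 s, if anything falls off the work surface, if the arm or the gripper's body presses on something with over 40 N, if the wrist force passes 120 N, or if a joint passes its speed limit or range.

### The arm

A 7-joint arm with a two-finger parallel gripper is mounted at the origin on the work surface. World frame = base frame: x ahead of the robot, y to its left, z up, the work surface at z = 0. Lengths are in mm, angles in rad, forces in N, time in s.
With the tool pointing down it reaches from about 400 to 875 mm from the base axis. Payload 4.4 kg.
Tool frame: the origin (TCP) lies on the centre line of the jaws, within the pads' length; the fingertips stand 25 mm ahead of it and the grasp point (between the pads) lies 6 mm ahead of it (ctrl.finger_overhang is the distance from the TCP to the fingertips, in mm); z points along the fingers, y is the line along which they close (so a half turn about z gives the same grasp; the last joint's range is limited). The gripper opens to 85 mm and grips with 20 to 120 N. Pads are 22 mm wide; open, the fingers measure 114 mm over their backs; the gripper's body (76 mm by 85 mm) begins 54 mm behind the grasp point. The pads swing forward as they close: fully open they stand 13 mm farther back than shut.
Start: joints at [1.27, 0.628, 0.038, 1.517, -0.027, 0.996, -0.02], TCP at [151.248, -632.172, 256.313] pointing down, gripper open.
Joint ranges: [-3.06, 3.06], [-0.37, 2.12], [-1.25, 1.32], [0.18, 2.47], [-1.1, 4.24], [0.23, 1.98], [-2.94, 2.94]. Speed limits (rad/s): [2.57, 2.57, 3.14, 3.14, 3.14, 3.14, 3.14].

### API

Orientations are given as [roll, pitch, yaw] about the fixed x, y, z axes, in that order (R = Rz(yaw) Ry(pitch) Rx(roll)).
In Python, from cell import ctrl gives the robot as it stands. The module is installed in compiled form; this text tells all that it offers.
- The arm moves only by the tool play_rows, never from a script. Its argument "targets" is a list of rows, each a list of 5 numbers: the closure, from 0 (fully open) to 1 (shut), then the shift along the tool's x, y, z in cm, then the turn about the tool's z in degrees. In form: [[gripper, dx, dy, dz, spin], ...]. A call has 1 to 10 rows; each row is the pose to reach, as a shift and turn from the pose commanded when the call began, along the tool's axes at that moment; what a row does not reach only later rows make up. A row lasts 1/10 s, in which the tool goes at most 50 mm and 8.59 degrees, less where a joint would pass 70% of its speed; a pose out of reach is approached as far as the arm can. A call with a gripper value outside its range is refused whole. The fingers move at their own pace and stop on an object; the grip force is fixed at half the most. Time passes only in rows, so rows that repeat a pose let the fingers close. It gives the time, the measured TCP pose, the force, the opening and the grip force at its end, in the units of the state.
- ctrl.read_state(): the state, without advancing time (a new reading comes with each control period).
- ctrl.get_image(name): name is "side" or "top" or "wrist"; returns (picture, depth): 400x640x3 uint8, red, green, blue; 400x640 float32, mm along the optical axis (not along the pixel's ray), 0 where there is no reading.
- ctrl.calibration(name): a dict with "vfov" (degrees; the focal length in pixels is half the picture's height over the tangent of half this angle, whatever the lens; pixels are square), "cx", "cy" (the principal point, pixels), "extrinsics" (4x4, takes a point from camera to world coordinates); the wrist camera has in their place "mount" (4x4, takes a point from camera to tool coordinates, whose origin is the TCP and whose axes are the flange's). Camera axes: x right, y down, z forward; pixel columns grow to the right and rows downward; lengths in mm; the calibration is good to about 2 mm. A picture is of the moment at which its call begins: read the wrist's pose just before it. calibration takes no time and is no camera call.
- ctrl.finish_job(): hands the job in; it is judged then, once.
Trained networks look in the newest picture that a camera, given by its name, has taken for a name from the list of things; names that differ only in an ending like _2 or _b are one class to them, and where a whole thing is asked for, a point or a joint stands for the part that bears it (a point fixed in the world has none). Each returns a list of dicts, best first, with "confidence" (0 to 1); they miss things now and then, are a little off and sometimes report something else, mostly with a low value. They report only what shows in the picture. A call takes as long as a camera call.
- ctrl.search_frame(camera, name): "bbox" ([left, top, right, bottom] in pixels, round what is visible of it).
- ctrl.trace(camera, name): "pixels" (400x640 bool, what is visible of it) and "bbox" ([left, top, right, bottom] in pixels, round what is visible of it).
The state is a dict: "clock": time; "qpos": joint angles; "qd": joint speeds; "tau": joint torques, N m; "eef_pos": TCP position; "tool_rot": TCP orientation; "force": force on the tool from outside, world axes, zero at the start; "torque": the same for the moment, N m; "width": finger opening in mm; "gripper_force": force on a finger pad.
Only numpy, scipy, OpenCV 4.12 (cv2) and the standard library are available. Lean on these libraries where they do the work, as an engineer would, in place of code of your own. Each camera call takes 0.05 s, during which the arm holds its last target. There are 200 camera calls.

## Working session

There is one attempt and no reset: what is moved stays moved. The work goes in short steps, Python scripts to look and compute and a tool call to move; the robot and the scene stay as the last step left them, time stands still between calls to the robot, and variables do not carry over. Pictures are saved under pics/ and viewed, at most 10 in all, crops included, and the job is handed in when it is done.

Besides the shell and the picture viewer there is one more tool, called after "Emit:" as name(argument=value, ...) on one line, values as JSON. play_rows: Moves the arm, as the interface text tells. Its arguments: {"type":"object","properties":{"targets":{"type":"array"}},"required":["targets"]}

```bash
mkdir -p pics; cat > h.py <<'E'
import numpy as np, cv2
from cell import ctrl
from scipy.spatial.transform import Rotation as R
def world(name, us, vs, d, pose=None):
    c=ctrl.calibration(name); f=200/np.tan(np.radians(c['vfov'])/2)
    P=np.stack([(us-c['cx'])/f*d,(vs-c['cy'])/f*d,d,np.ones_like(d)])
    if name=='wrist':
        T=np.eye(4);T[:3,:3]=R.from_euler('xyz',pose['tool_rot']).as_matrix();T[:3,3]=pose['eef_pos'];M=T@c['mount']
    else: M=np.array(c['extrinsics'])
    return (M@P)[:3].T
def cloud(name, mask, d, pose=None):
    v,u=np.nonzero(mask&(d>0)); return world(name,u,v,d[v,u],pose)
E
python3 - <<'E'
from h import *
s=ctrl.read_state(); print({k:np.round(v,3) for k,v in s.items()})
for n in ['top','side']:
    im,d=ctrl.get_image(n); cv2.imwrite(f'pics/{n}0.png',im[:,:,::-1])
    for t in ['printer','cover','cover_pad','dropper_mid','jar_mid','roll_mid']:
        for r in ctrl.trace(n,t)[:2]:
            p=cloud(n,r['pixels'],d)
            print(n,t,round(r['confidence'],2),r['bbox'],np.round(np.median(p,0)) if len(p) else None, np.round(np.percentile(p,[2,98],axis=0)) if len(p) else None)
E
```

```text
{'clock': np.float64(0.0), 'qpos': array([ 1.27 ,  0.629,  0.038,  1.518, -0.027,  0.996, -0.02 ]), 'qd': array([ 0.   ,  0.001,  0.001,  0.   , -0.003,  0.002, -0.001]), 'tau': array([-0.0000e+00, -5.6341e+01,  1.2260e+00, -1.9345e+01,  1.1000e-02,
        1.1000e-02,  0.0000e+00]), 'eef_pos': array([ 151.07 , -631.585,  255.365]), 'tool_rot': array([-3.14 ,  0.   ,  0.235]), 'force': array([ 0.119, -0.848, -0.264]), 'torque': array([ 0.018,  0.035, -0.037]), 'gripper_force': np.float64(0.0), 'width': np.float64(85.284)}
top printer 0.92 [285.2, 170.7, 405.2, 300.6] [535.  15.  96.] [[423. -90.  81.]
 [651. 121. 107.]]
top cover 0.83 [306.1, 206.1, 386.2, 284.8] [517.  13.  95.] [[451. -56.  92.]
 [584.  83.  98.]]
top cover_pad 0.91 [305.6, 208.3, 382.3, 284.7] [517.  14.  95.] [[452. -56.  93.]
 [584.  83.  98.]]
top dropper_mid 0.6 [229.2, 175.1, 250.5, 196.3] [626. 225.  56.] [[615. 215.   5.]
 [644. 242. 106.]]
top jar_mid 0.88 [232.5, 255.3, 264.2, 279.9] [469. 202.  54.] [[446. 181.  -0.]
 [493. 235.  57.]]
top jar_mid 0.21 [231.5, 175.4, 251.2, 195.0] [626. 225.  57.] [[615.
[... 161 characters left out ...]
80.8, 157.1, 407.5, 271.5] [522.  69.  93.] [[412. -86.   9.]
 [644. 129. 105.]]
side cover 0.76 [315.0, 173.3, 391.3, 227.4] [512.  20.  94.] [[448. -54.  91.]
 [579.  85.  97.]]
side cover_pad 0.7 [313.6, 176.0, 392.5, 230.0] [512.  21.  94.] [[447. -56.  91.]
 [581.  86.  97.]]
side cover_pad 0.18 [258.1, 238.3, 270.7, 283.1] [623. 238.  48.] [[612. 220.  -1.]
 [646. 247. 100.]]
side dropper_mid 0.6 [259.1, 237.6, 271.7, 281.5] [623. 238.  49.] [[612. 224.   2.]
 [640. 247. 101.]]
side jar_mid 0.93 [324.9, 271.2, 352.5, 303.9] [461. 219.  48.] [[440. 188.   6.]
 [488. 233.  56.]]
side roll_mid 0.84 [380.2, 166.6, 407.0, 180.2] [ 484. -197.   38.] [[ 450. -221.   22.]
 [ 514. -168.   42.]]
```

```bash
python3 - <<'E'
from h import *
im,d=ctrl.get_image('top')
# printer box fit
r=ctrl.trace('top','printer')[0]['pixels']; p=cloud('top',r,d)
hi=p[(p[:,2]>85)&(p[:,2]<112)]
print('body',cv2.minAreaRect(hi[:,:2].astype(np.float32)))
h=p[(p[:,2]>101)&(p[:,2]<112)]; print('hump',len(h),cv2.minAreaRect(h[:,:2].astype(np.float32)), h.mean(0))
c=ctrl.trace('top','cover')[0]['pixels']; q=cloud('top',c,d); print('cover',cv2.minAreaRect(q[:,:2].astype(np.float32)))
g=im.max(2); dk=c&(g<80); print('dark',dk.sum()); 
if dk.sum(): k=cloud('top',dk,d); print(k.mean(0),cv2.minAreaRect(k[:,:2].astype(np.float32)))
a=cv2.resize(im[130:330,200:480],None,fx=2,fy=2,interpolation=3)
b=cv2.resize(cv2.imread('pics/side0.png')[130:330,220:500],None,fx=2,fy=2)
cv2.imwrite('pics/c1.png',cv2.resize(np.vstack([a[:,:,::-1],b]),(420,600)))
E
```

```text
body ((537.78271484375, 14.82977294921875), (240.17869567871094, 220.43434143066406), 3.0845301151275635)
hump 3791 ((623.1473388671875, 19.985206604003906), (67.2849349975586, 218.18072509765625), 3.218538761138916) [622.62963703  20.2604857  104.72799319]
cover ((518.5882568359375, 15.138256072998047), (142.20526123046875, 148.4158935546875), 3.184461832046509)
dark 5609
[516.86327931  14.15722572  95.34568075] ((518.5882568359375, 15.138256072998047), (142.20526123046875, 148.4158935546875), 3.184461832046509)
```

View pics/c1.png

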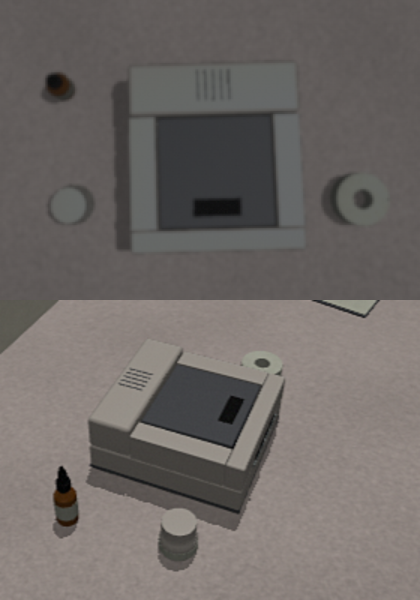

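The top view shows the printer at about x 540, y 15 with its front facing the robot, yaw about 3.2°. The pad is towards the robot, the bottle and jar are at +y, and the roll is at −y. The network matches this.

```bash
cat >> h.py <<'E'
YAW=np.radians(3.18); O=np.array([547.8,15.8])
def loc(p): # world -> printer
    c,s=np.cos(YAW),np.sin(YAW); q=np.array(p,float); d=q[...,:2]-O
    return np.concatenate([np.stack([d[...,0]*c+d[...,1]*s,-d[...,0]*s+d[...,1]*c],-1),q[...,2:]],-1)
def wld(p):
    c,s=np.cos(YAW),np.sin(YAW); return np.array([O[0]+c*p[0]-s*p[1],O[1]+s*p[0]+c*p[1],p[2]])
def rows(tips, closure=1):  # printer-frame fingertip targets -> rows (cm)
    st=ctrl.read_state(); Rm=R.from_euler('xyz',st['tool_rot']).as_matrix()
    sp=np.degrees((st['tool_rot'][2]-YAW+np.pi)%(2*np.pi)-np.pi)
    for t in tips:
        w=wld(t)+[0,0,ctrl.finger_overhang]
        print([closure]+list(np.round(Rm.T@(w-st['eef_pos'])/10,2))+[round(sp,1)])
def tip():
    st=ctrl.read_state(); p=np.array(st['eef_pos'])-[0,0,ctrl.finger_overhang]
    print('t',round(st['clock'],2),'tip loc',np.round(loc(p),1),'rot',np.round(st['tool_rot'],3),'F',np.round(st['force'],1),'w',round(st['width'],1))
E
python3 - <<'E'
from h import *
tip(); print(ctrl.finger_overhang, np.round(ctrl.calibration('wrist')['mount'],2))
rows([[-200,-400,230],[-85,0,180],[-78,0,125]])
E
```

```text
t 0.85 tip loc [-431.9 -625.   231.3] rot [ 3.142 -0.     0.235] F [-0.3  0.4  0.2] w 85.3
25.0 [[   0.     -0.96   -0.27   67.98]
 [   1.      0.     -0.     -0.24]
 [   0.     -0.27    0.96 -116.98]
 [   0.      0.      0.      1.  ]]
[1, np.float64(26.83), np.float64(-18.0), np.float64(0.13), np.float64(10.3)]
[1, np.float64(45.27), np.float64(-55.31), np.float64(5.13), np.float64(10.3)]
[1, np.float64(45.96), np.float64(-55.19), np.float64(10.63), np.float64(10.3)]
```

```bash
sed -i 's/-YAW+np.pi)%/-YAW-np.pi\/2+np.pi)%/' h.py; python3 - <<'E'
from h import *
rows([[-200,-400,230],[-85,0,180],[-78,0,125]])
E
```

```text
[1, np.float64(26.83), np.float64(-18.0), np.float64(0.13), np.float64(-79.7)]
[1, np.float64(45.27), np.float64(-55.31), np.float64(5.13), np.float64(-79.7)]
[1, np.float64(45.96), np.float64(-55.19), np.float64(10.63), np.float64(-79.7)]
```

Emit:
play_rows(targets=[[1,26.8,-18,0,-60],[1,26.8,-18,0,-60],[1,26.8,-18,0,-60],[1,26.8,-18,0,-60],[1,26.8,-18,0,-60],[1,26.8,-18,0,-60],[1,26.8,-18,0,-60],[1,45.3,-55.3,3,-80],[1,45.3,-55.3,3,-80],[1,45.3,-55.3,3,-80]])

```text
clock: 1.85
eef_pos: [403.8, -247.4, 245.6]
tool_rot: [3.141, 0.0, 1.634]
force: [0.8, 0.6, 0.3]
width: 0.1
gripper_force: 0.0
```

```bash
python3 - <<'E'
from h import *
tip(); rows([[-80,0,180],[-78,0,112]])
E
```

```text
t 1.85 tip loc [-158.4 -254.8  220.6] rot [3.141 0.    1.634] F [0.8 0.6 0.3] w 0.1
[1, np.float64(25.41), np.float64(8.04), np.float64(4.06), np.float64(0.5)]
[1, np.float64(25.41), np.float64(8.24), np.float64(10.86), np.float64(0.5)]
```

Emit:
play_rows(targets=[[1,25.4,8.0,4,0.5],[1,25.4,8.0,4,0.5],[1,25.4,8.0,4,0.5],[1,25.4,8.0,4,0.5],[1,25.4,8.0,4,0.5],[1,25.4,8.0,4,0.5],[1,25.4,8.0,8,0.5],[1,25.4,8.0,10.9,0.5],[1,25.4,8.0,10.9,0.5],[1,25.4,8.0,10.9,0.5]])

```text
clock: 2.85
eef_pos: [468.2, 9.5, 136.8]
tool_rot: [-3.141, 0.0, 1.622]
force: [-0.2, -0.4, 0.2]
width: 0.4
gripper_force: 0.0
```

```bash
python3 - <<'E'
from h import *
for i in range(3):
    im,d=ctrl.get_image('side'); tip()
cv2.imwrite('pics/s1.png',cv2.resize(im[100:260,250:450],None,fx=3,fy=3)[:,:,::-1])
print(ctrl.read_state()['qpos'].round(2)); rows([[-76,0,95]])
E
```

```text
t 2.9 tip loc [-79.2  -2.  112.5] rot [ 3.14  -0.     1.622] F [-0.4  0.3  0.2] w 0.3
t 2.95 tip loc [-78.9  -2.1 112.9] rot [ 3.139 -0.     1.622] F [ 0.5  0.4 -0.4] w -0.1
t 3.0 tip loc [-78.8  -2.2 113. ] rot [3.139 0.    1.622] F [0.7 0.9 0.2] w 0.0
[ 0.12  0.58 -0.29  2.12  0.35  0.48 -0.38]
[1, np.float64(0.22), np.float64(0.28), np.float64(1.8), np.float64(-0.3)]
```

View pics/s1.png

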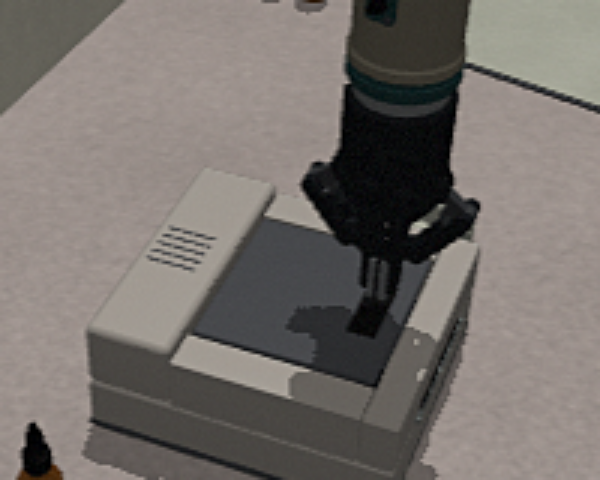

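The picture shows the closed fingertips right above the dark pad, clear of everything.

Emit:
play_rows(targets=[[1,0.2,0.3,0.5,0],[1,0.2,0.3,1.0,0],[1,0.2,0.3,1.4,0],[1,0.2,0.3,1.6,0],[1,0.2,0.3,1.8,0],[1,0.2,0.3,2.0,0],[1,0.2,0.3,2.2,0],[1,0.2,0.3,2.3,0],[1,0.2,0.3,2.3,0]])

```text
clock: 3.9
eef_pos: [470.8, 11.5, 113.4]
tool_rot: [-3.141, 0.0, 1.622]
force: [0.2, -1.5, 1.6]
width: -0.2
gripper_force: 1.0
```

```bash
python3 - <<'E'
from h import *
tip()
E
```

```text
t 3.9 tip loc [-77.1  -0.   88.4] rot [-3.141  0.     1.622] F [ 0.2 -1.5  1.6] w -0.2
```

Emit:
play_rows(targets=[[1,0,0,0.1,0],[1,0,0,0.2,0],[1,0,0,0.3,0],[1,0,0,0.3,0]])

```text
clock: 4.3
eef_pos: [471.0, 11.5, 111.5]
tool_rot: [3.141, 0.001, 1.622]
force: [-2.5, -0.2, 12.9]
width: 0.1
gripper_force: 6.8
```

```bash
python3 - <<'E'
from h import *
tip()
E
```

```text
t 4.3 tip loc [-76.9  -0.   86.5] rot [3.141e+00 1.000e-03 1.622e+00] F [-2.5 -0.2 12.9] w 0.1
```

Emit:
play_rows(targets=[[1,0,0,-0.5,0],[1,0,0,-2,0],[1,0,-1,-5,0],[1,0,-2,-9,0],[1,0,-3,-13,0],[1,0,-3,-17,0],[1,0,-3,-17,0],[1,0,-3,-17,0],[1,0,-3,-17,0],[1,0,-3,-17,0]])

```text
clock: 5.3
eef_pos: [440.2, 9.9, 279.3]
tool_rot: [-3.139, -0.0, 1.622]
force: [0.6, -0.3, 0.2]
width: 0.1
gripper_force: 0.0
```

Emit:
play_rows(targets=[[1,0,0,0,0],[1,0,0,0,0],[1,0,0,0,0],[1,0,0,0,0],[1,0,0,0,0],[1,0,0,0,0],[1,0,0,0,0],[1,0,0,0,0],[1,0,0,0,0],[1,0,0,0,0]])

```text
clock: 6.3
eef_pos: [441.0, 10.0, 280.6]
tool_rot: [3.142, 0.0, 1.622]
force: [0.1, -0.2, 0.0]
width: 0.4
gripper_force: 0.0
```

Emit:
play_rows(targets=[[1,0,0,0,0],[1,0,0,0,0],[1,0,0,0,0],[1,0,0,0,0],[1,0,0,0,0]])

```text
clock: 6.8
eef_pos: [441.0, 10.0, 280.5]
tool_rot: [-3.142, 0.0, 1.622]
force: [0.7, 0.9, 0.5]
width: 0.2
gripper_force: 0.0
```

```bash
python3 - <<'E'
from h import *
ims=[]
for n in ['top','side']:
    im,d=ctrl.get_image(n)
    for t in ['cover','feed_key_top']:
        for r in ctrl.trace(n,t)[:2]:
            p=loc(cloud(n,r['pixels'],d)); 
            if len(p): print(n,t,round(r['confidence'],2),np.round(np.array(r['bbox'])),np.round(np.median(p,0),1),np.round(np.percentile(p,[3,97],axis=0)))
    ims.append(cv2.resize(im[100:300,240:480],None,fx=1.6,fy=1.5)[:,:,::-1])
cv2.imwrite('pics/s2.png',np.hstack(ims)); tip()
E
```

```text
top cover 0.77 [301. 207. 392. 240.] [ 11.7   3.2 185.1] [[ -9. -67. 102.]
 [ 39.  68. 225.]]
side cover 0.72 [313. 129. 359. 208.] [  4.8  28.4 183.9] [[ -19. -328.   -1.]
 [  85.   72.  224.]]
side cover 0.33 [256. 242. 273. 281.] [ 87.1 219.   46.1] [[ 77. 207.   3.]
 [104. 226.  91.]]
side feed_key_top 0.4 [362. 205. 374. 217.] [-67.5   1.9  73.2] [[-79. -41.  50.]
 [-52.  11.  77.]]
t 7.1 tip loc [-1.070e+02  1.000e-01  2.556e+02] rot [3.142 0.    1.622] F [ 0.6 -0.7  0.5] w 0.0
```

View pics/s2.png

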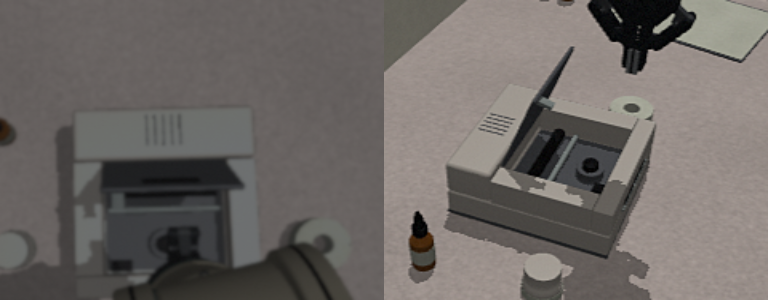

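The cover stands fully open (edge at z 225), and the black key shows at about (590,165) in the right half. I'll check the gripper's width against the cover before lowering.

```bash
python3 - <<'E'
from h import *
im,d=ctrl.get_image('side')
p=loc(cloud('side',np.ones(d.shape,bool),d)); t=[-107,0,255.6]
q=p-t; m=(abs(q[:,0])<130)&(abs(q[:,1])<90)&(q[:,2]>2)
for z in range(0,220,15):
    k=q[m&(q[:,2]>=z)&(q[:,2]<z+15)]
    if len(k)>3: print(z,len(k),np.round(np.percentile(k[:,0],[1,99])),np.round(np.percentile(k[:,1],[1,99])))
r=ctrl.trace('side','feed_key_top')
im2,_=ctrl.get_image('side')
k=p[(abs(p[:,0]+65)<25)&(abs(p[:,1])<25)&(p[:,2]>72)&(p[:,2]<82)]; print('key',len(k),np.round(k.mean(0),1),np.round(np.percentile(k,[2,98],axis=0)))
rows([[-85,0,200],[-85,0,112],[-67,0,90],[-66,0,80]])
E
```

```text
0 70 [-14.  12.] [-7. 13.]
15 95 [-15.  12.] [-3. 13.]
30 116 [-28.  26.] [-5. 13.]
45 319 [-38.  36.] [-13.  14.]
60 290 [-50.  50.] [-12.  18.]
75 399 [-62.  57.] [-4. 19.]
90 475 [-61.  57.] [-10.  21.]
105 311 [-43.  38.] [-6. 19.]
120 180 [-38.  33.] [-0. 38.]
135 343 [-38.  32.] [ 1. 39.]
150 350 [-38.  33.] [-0. 39.]
165 459 [-38.  34.] [-12.  38.]
180 303 [-38.  34.] [ 2. 39.]
195 423 [-39.  33.] [-2. 39.]
210 402 [-37.  31.] [-1. 37.]
key 61 [-67.7   0.8  75.6] [[-78. -11.  72.]
 [-58.  11.  78.]]
[1, np.float64(-0.0), np.float64(2.2), np.float64(5.55), np.float64(-0.2)]
[1, np.float64(-0.0), np.float64(2.2), np.float64(14.35), np.float64(-0.2)]
[1, np.float64(0.0), np.float64(4.0), np.float64(16.55), np.float64(-0.2)]
[1, np.float64(0.0), np.float64(4.1), np.float64(17.55), np.float64(-0.2)]
```

Emit:
play_rows(targets=[[1,0,1.5,3,0],[1,0,2.5,7,0],[1,0,2.9,11,0],[1,0,2.9,14,0],[1,0,2.9,16,0],[1,0,2.9,16.8,0],[1,0,3.4,17,0],[1,0,3.9,17,0],[1,0,3.9,17,0]])

```text
clock: 8.15
eef_pos: [482.1, 12.3, 111.7]
tool_rot: [3.138, -0.0, 1.622]
force: [0.7, 0.4, -0.0]
width: -0.2
gripper_force: 0.0
```

```bash
python3 - <<'E'
from h import *
tip()
E
```

```text
t 8.15 tip loc [-65.8   0.1  86.7] rot [ 3.138 -0.     1.622] F [ 0.7  0.4 -0. ] w -0.2
```

Emit:
play_rows(targets=[[1,0,0,0.4,0],[1,0,0,0.7,0],[1,0,0,0.9,0],[1,0,0,1.1,0],[1,0,0,1.3,0],[1,0,0,1.5,0],[1,0,0,1.6,0],[1,0,0,1.6,0]])

```text
clock: 8.95
eef_pos: [479.9, 11.9, 95.8]
tool_rot: [3.141, 0.001, 1.622]
force: [-3.2, -0.3, 17.8]
width: 0.1
gripper_force: 9.0
```

```bash
python3 - <<'E'
from h import *
tip()
E
```

```text
t 8.95 tip loc [-68.   -0.1  70.8] rot [3.141e+00 1.000e-03 1.622e+00] F [-3.2 -0.3 17.8] w 0.1
```

Emit:
play_rows(targets=[[1,0,0,0.1,0],[1,0,0,0.1,0],[1,0,0,-0.3,0],[1,0,0,-0.8,0],[1,0,0,-1.5,0],[1,0,-0.9,-1.8,0],[1,0,-1.2,-5,0],[1,0,-1.5,-10,0],[1,0,-1.5,-15,0],[1,0,-1.5,-19,0]])

```text
clock: 9.95
eef_pos: [464.2, 11.5, 286.9]
tool_rot: [3.141, -0.0, 1.623]
force: [1.5, -0.7, -0.6]
width: 0.1
gripper_force: 0.0
```

```bash
python3 - <<'E'
from h import *
tip()
im,d=ctrl.get_image('side'); tip()
p=loc(cloud('side',np.ones(d.shape,bool),d))
k=p[(abs(p[:,0]+66)<9)&(abs(p[:,1])<9)&(p[:,2]>62)&(p[:,2]<90)]; print('key',len(k),np.round(np.median(k,0),1))
rows([[40,0,262],[40,0,208]])
E
```

```text
t 9.95 tip loc [-83.7   0.3 261.9] rot [ 3.141 -0.     1.623] F [ 1.5 -0.7 -0.6] w 0.1
t 10.0 tip loc [-80.3   0.7 267.2] rot [3.130e+00 1.000e-03 1.623e+00] F [1.9 0.1 3.7] w -0.2
key 52 [-66.3   2.9  74.9]
[1, np.float64(-0.03), np.float64(12.03), np.float64(0.65), np.float64(-0.2)]
[1, np.float64(-0.03), np.float64(11.97), np.float64(6.05), np.float64(-0.2)]
```

Emit:
play_rows(targets=[[1,0,4,0,0],[1,0,8,0,0],[1,0,12,0,0],[1,0,12.4,0,0],[1,0,12.4,0,0],[1,0,12.4,2,0],[1,0,12.4,4,0],[1,0,12.4,5.3,0],[1,0,12.4,5.3,0],[1,0,12.4,5.3,0]])

```text
clock: 11.0
eef_pos: [588.4, 17.7, 231.9]
tool_rot: [-3.142, 0.0, 1.623]
force: [0.3, 0.1, 0.7]
width: -0.1
gripper_force: 0.0
```

```bash
python3 - <<'E'
from h import *
im,d=ctrl.get_image('side'); ctrl.get_image('top'); tip()
cv2.imwrite('pics/s3.png',cv2.resize(im[60:260,250:450],None,fx=2.5,fy=2.5)[:,:,::-1])
def pt(th,s,half=13,shift=0): return [40-s*np.cos(th)+3*np.sin(th)+half, 0, 92+s*np.sin(th)+3*np.cos(th)]
st=ctrl.read_state(); cur=loc(np.array(st['eef_pos'])-[0,0,25])
for th in np.linspace(1.25,0,26):
    s=122; t=pt(th,s); print(round(th,2),'dy,dz cm',np.round((t[0]-cur[0])/10,1),np.round((cur[2]-t[2])/10,1))
E
```

```text
t 11.1 tip loc [ 41.5  -0.3 207.6] rot [ 3.14  -0.     1.622] F [-0.3  0.4  0. ] w 0.2
1.25 dy,dz cm -2.4 -0.1
1.2 dy,dz cm -3.0 0.1
1.15 dy,dz cm -3.6 0.3
1.1 dy,dz cm -4.1 0.6
1.05 dy,dz cm -4.7 0.8
1.0 dy,dz cm -5.2 1.1
0.95 dy,dz cm -5.7 1.5
0.9 dy,dz cm -6.2 1.8
0.85 dy,dz cm -6.7 2.2
0.8 dy,dz cm -7.1 2.6
0.75 dy,dz cm -7.6 3.0
0.7 dy,dz cm -8.0 3.5
0.65 dy,dz cm -8.4 3.9
0.6 dy,dz cm -8.7 4.4
0.55 dy,dz cm -9.1 4.9
0.5 dy,dz cm -9.4 5.4
0.45 dy,dz cm -9.7 6.0
0.4 dy,dz cm -10.0 6.5
0.35 dy,dz cm -10.2 7.1
0.3 dy,dz cm -10.4 7.7
0.25 dy,dz cm -10.6 8.3
0.2 dy,dz cm -10.7 8.8
0.15 dy,dz cm -10.9 9.4
0.1 dy,dz cm -11.0 10.0
0.05 dy,dz cm -11.0 10.7
0.0 dy,dz cm -11.0 11.3
```

View pics/s3.png

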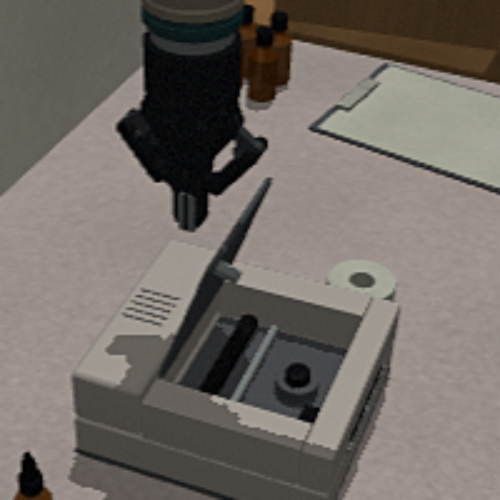

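The fingers stand behind the raised cover (tip at about (190,220), cover edge at (270,180)), and the key is up. Now I'll bring the cover forward and down.

Emit:
play_rows(targets=[[1,0,-1.3,0,0],[1,0,-2.0,-0.1,0],[1,0,-2.4,-0.1,0],[1,0,-3.0,0.1,0],[1,0,-3.6,0.3,0],[1,0,-4.1,0.6,0],[1,0,-4.7,0.8,0],[1,0,-5.2,1.1,0],[1,0,-5.7,1.5,0],[1,0,-6.2,1.8,0]])

```text
clock: 12.1
eef_pos: [526.4, 14.4, 213.1]
tool_rot: [-3.142, -0.0, 1.622]
force: [1.4, 0.7, -0.0]
width: 0.3
gripper_force: 0.8
```

```bash
python3 - <<'E'
from h import *
tip()
E
```

```text
t 12.1 tip loc [-21.4  -0.2 188.1] rot [-3.142 -0.     1.622] F [ 1.4  0.7 -0. ] w 0.3
```

Emit:
play_rows(targets=[[1,0,-0.5,0.4,0],[1,0,-0.9,0.8,0],[1,0,-1.4,1.2,0],[1,0,-1.8,1.7,0],[1,0,-2.2,2.1,0],[1,0,-2.5,2.6,0],[1,0,-2.9,3.1,0],[1,0,-3.2,3.6,0],[1,0,-3.5,4.2,0],[1,0,-3.8,4.7,0]])

```text
clock: 13.1
eef_pos: [488.6, 12.5, 166.0]
tool_rot: [-3.141, -0.0, 1.622]
force: [1.4, -1.0, 1.6]
width: -0.3
gripper_force: 1.1
```

```bash
python3 - <<'E'
from h import *
tip()
im,d=ctrl.get_image('side'); cv2.imwrite('pics/s4.png',cv2.resize(im[60:260,250:450],None,fx=2.5,fy=2.5)[:,:,::-1]);tip()
E
```

```text
t 13.1 tip loc [-5.93e+01 -1.00e-01  1.41e+02] rot [-3.141 -0.     1.622] F [ 1.4 -1.   1.6] w -0.3
t 13.15 tip loc [-6.030e+01 -1.000e-01  1.403e+02] rot [-3.139  0.     1.622] F [-0.8 -0.4 -0.4] w -0.4
```

View pics/s4.png

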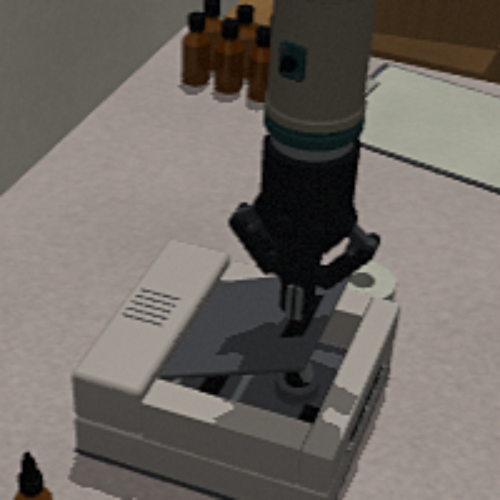

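The cover is about 0.4 rad open, with the fingertip riding on its pad at about (295,315). I'll continue down, slower.

Emit:
play_rows(targets=[[1,0,-0.2,0.5,0],[1,0,-0.4,1.0,0],[1,0,-0.5,1.5,0],[1,0,-0.7,2.0,0],[1,0,-0.8,2.5,0],[1,0,-0.9,2.9,0],[1,0,-1.0,3.3,0],[1,0,-1.1,3.7,0],[1,0,-1.2,4.0,0],[1,0,-1.3,4.3,0]])

```text
clock: 14.15
eef_pos: [476.5, 12.0, 123.4]
tool_rot: [3.14, -0.0, 1.622]
force: [1.4, 0.9, 2.0]
width: -0.1
gripper_force: 1.1
```

```bash
python3 - <<'E'
from h import *
tip()
E
```

```text
t 14.15 tip loc [-71.4   0.2  98.4] rot [ 3.14  -0.     1.622] F [1.4 0.9 2. ] w -0.1
```

Emit:
play_rows(targets=[[1,0,-0.1,0.2,0],[1,0,-0.2,0.4,0],[1,0,-0.3,0.6,0],[1,0,-0.3,0.8,0],[1,0,-0.3,0.95,0],[1,0,-0.3,1.1,0],[1,0,-0.3,1.2,0],[1,0,-0.3,1.3,0],[1,0,-0.3,1.3,0]])

```text
clock: 15.05
eef_pos: [473.1, 11.7, 111.6]
tool_rot: [3.141, 0.001, 1.623]
force: [-0.8, -0.0, 15.1]
width: 0.0
gripper_force: 7.6
```

```bash
python3 - <<'E'
from h import *
tip()
E
```

```text
t 15.05 tip loc [-74.9   0.1  86.6] rot [3.141e+00 1.000e-03 1.623e+00] F [-0.8 -0.  15.1] w 0.0
```

At the stop (15 N). I'll release steadily and go well up and clear.

Emit:
play_rows(targets=[[1,0,0,-0.2,0],[1,0,0,-0.5,0],[1,0,0,-1.0,0],[1,0,0,-2,0],[1,0,0,-5,0],[1,0,-1,-9,0],[1,0,-2,-13,0],[1,0,-3,-17,0],[1,0,-3,-18,0],[1,0,-3,-18,0]])

```text
clock: 16.05
eef_pos: [443.6, 9.9, 292.3]
tool_rot: [3.138, 0.001, 1.622]
force: [-0.2, -0.1, 0.0]
width: 0.5
gripper_force: 0.0
```

Emit:
play_rows(targets=[[1,0,0,0,0],[1,0,0,0,0],[1,0,0,0,0],[1,0,0,0,0],[1,0,0,0,0]])

```text
clock: 16.55
eef_pos: [442.8, 10.2, 290.0]
tool_rot: [-3.14, -0.0, 1.623]
force: [-0.2, -0.2, -0.2]
width: -0.1
gripper_force: 0.0
```

```bash
python3 - <<'E'
from h import *
im,d=ctrl.get_image('side')
for t in ['cover','dropper_mid','jar_mid','roll_mid']:
    r=ctrl.trace('side',t)[0]; p=loc(cloud('side',r['pixels'],d)); print(t,np.round(r['bbox']),np.round(np.median(p,0),1),np.round(np.percentile(p,[3,97],axis=0)))
    if t=='cover':
        m=(p[:,0]>-98)&(p[:,0]<38)&(abs(p[:,1])<70)&(p[:,2]>80)&(p[:,2]<130); print('slope (front up = +)',-np.polyfit(p[m,0],p[m,2],1))
cv2.imwrite('pics/s5.png',cv2.resize(im[60:300,240:480],None,fx=2.2,fy=2.2)[:,:,::-1]); tip()
E
```

```text
cover [312. 170. 395. 230.] [-35.8   6.9  94.3] [[-99. -68.  91.]
 [ 32.  71.  97.]]
slope (front up = +) [ 1.07271276e-02 -9.39647419e+01]
dropper_mid [258. 240. 271. 279.] [ 87.1 218.1  48.7] [[ 77. 204.   4.]
 [102. 226.  97.]]
jar_mid [327. 271. 350. 305.] [-76.4 207.6  47.1] [[-97. 177.   7.]
 [-52. 221.  56.]]
roll_mid [381. 163. 407. 182.] [ -76.4 -208.7   38.6] [[-107. -230.   24.]
 [ -46. -183.   41.]]
t 16.8 tip loc [-1.049e+02  1.000e-01  2.655e+02] rot [ 3.142 -0.     1.622] F [ 0.2 -1.1 -0.5] w 0.0
```

View pics/s5.png

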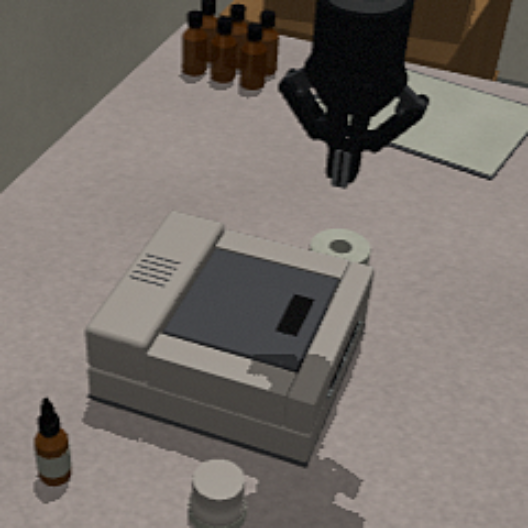

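The cover is shut flush (pad at about (295,315)), the hand is well clear, and the bottle, jar and roll are where they stood. I'm handing it in.

```bash
python3 -c "
from cell import ctrl
print(ctrl.finish_job())"
```

```text
the job is handed in; nothing more can be done
None
```

I carried out the full sequence and handed the job in at about 17 s. The cover sprang fully open, the feed key went all the way in and came back up, and the cover latched shut flush. The hand was clear, and the bottle, jar and roll had not moved.

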